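# Unpin the microscope's specimen slide and run it to its click-stop

### The arm

A 6-joint arm with a two-finger parallel gripper is mounted at the origin on the work surface. World frame = base frame: x ahead of the robot, y to its left, z up, the work surface at z = 0. Lengths are in m, angles in rad, forces in N, time in s.
With the tool pointing down it reaches from about 0.375 to 0.9 m from the base axis. Payload 3.1 kg.
Tool frame: the origin (TCP) lies between the finger pads; the fingertips stand 17 mm ahead of it and the grasp point (between the pads) lies 2 mm behind it (bot.nose_length is the distance from the TCP to the fingertips, in m); z points along the fingers, y is the line along which they close (so a half turn about z gives the same grasp; the last joint's range is limited). The gripper opens to 85 mm and grips with 20 to 120 N. Pads are 22 mm wide; open, the fingers measure 114 mm over their backs; the gripper's body (76 mm by 85 mm) begins 54 mm behind the grasp point. The pads swing forward as they close: fully open they stand 13 mm farther back than shut.
Start: joints at [-1.347, 0.527, 1.433, -0, 1.181, -0.178], TCP at [0.244, -0.575, 0.211] pointing down, gripper open.
Joint ranges: [-3.08, 3.08], [-0.75, 2.2], [0.22, 2.44], [-1.43, 4.57], [0, 2.65], [-2.85, 2.85]. Speed limits (rad/s): [2.79, 2.79, 3.14, 3.14, 3.14, 3.14].

### API

Orientations are given as [roll, pitch, yaw] about the fixed x, y, z axes, in that order (R = Rz(yaw) Ry(pitch) Rx(roll)).
In Python, from workcell import bot, vision gives the robot as it stands.
- The arm moves only by the tool play_rows, never from a script. Its argument "series" is a list of rows, each a list of 4 numbers: the shift along the tool's x, y, z in cm, then the turn about the tool's z in rad. A call has 1 to 12 rows; each row is the pose to reach, as a shift and turn from the pose commanded when the call began, along the tool's axes at that moment; what a row does not reach only later rows make up. A row lasts 1/10 s, in which the tool goes at most 50 mm and 8.59 degrees, less where a joint would pass 70% of its speed; a pose out of reach is approached as far as the arm can. A call with a gripper value outside its range is refused whole. "grip" is the gripper's target within -1 to 1 (shut at 1, half-way at 0, fully open at -1), set as the call begins (left out, the last holds). The fingers move at their own pace and stop on an object; "newtons" is the grip in N (left out, the last holds). Time passes only in rows, so rows that repeat a pose let the fingers close. It gives the time, the measured TCP pose, the force, the opening and the grip force at its end, in the units of the state.
- bot.observe(): the state, without advancing time (a new reading comes with each control period).
- vision.get_image(name): name is "side" or "top" or "wrist"; returns (picture, depth): 480x640x3 uint8, blue, green, red; 480x640 float32, m along the optical axis (not along the pixel's ray), 0 where there is no reading.
- vision.calibration(name): a dict with "intrinsics" (3x3 intrinsics, pixels), "k1" (the pictures are not rectified: a ray, as slopes to the right and down, at radius r is drawn at 1 + k1 r^2 times it, then the intrinsics apply), "position" and "attitude" of the camera in the world. Camera axes: x right, y down, z forward; pixel columns grow to the right and rows downward; lengths in m; the calibration is good to about 2 mm. A picture is of the moment at which its call begins: read the wrist's pose just before it. calibration takes no time and is no camera call; for the wrist camera it gives the pose at the moment of the call.
- bot.job_done(): hands the job in; it is judged then, once.
The state is a dict: "clock": time; "q": joint angles; "qd": joint speeds; "joint_efforts": joint torques, N m; "eef_pos": TCP position; "orientation": TCP orientation; "wrist_force": force on the tool from outside, world axes, zero at the start; "torque": the same for the moment, N m; "width": finger opening in m; "grasp_force": force on a finger pad.
Only numpy, scipy, OpenCV 4.12 (cv2) and the standard library are available. Lean on these libraries where they do the work, as an engineer would, in place of code of your own. Each camera call takes 0.05 s, during which the arm holds its last target. There are 200 camera calls.

### The job

Bring the bronze fragment under the video microscope: draw the T-handled lock pin up out of the sliding stage, park it in the slot of the bracket on the front of the rail so that it hangs there by its collar, and let go of it. Then take the stage by its upright grip and slide it steadily along the rail towards the microscope until you feel the spring ball drop into its notch; stop there without running past the click, and finish still holding the grip with the ball seated. Do not touch the fragment, keep off the microscope, and leave the other things on the bench where they are.

Things in the scene. Friction and masses are not known exactly. Their poses are not given: they have to be found in the camera images.
- rail: Fixed aluminium slide rail, 80 mm wide, 510 mm long, top 42 mm above the bench. It runs along its own y axis (+y: towards the microscope); x points across it, away from the robot (-x: front side, with the bracket); z up. Origin: on the bench, on the centre line. Position varies; yaw up to 0.22 either way.
- stage (a joint): Travel of the sliding stage, m: 0 at the loading place, growing towards the microscope, end stop at 0.215. A plate 100 x 240 mm, top 58 mm above the bench: tray at the leading end, lock boss in the middle, grip at the trailing end. About 0.8 kg, drag 2 to 5 N with the ball on its bar. The notch comes at 0.11 to 0.17, different in each run; beyond it at least 40 mm of free travel.
- tray (a point): Centre of the white specimen tray (92 x 100 mm, rim 70 mm above the bench) on the stage, on its floor, 61 mm above the bench, on the rail's centre line. Moves with the stage; axes as the rail's. The lock bore is 80 mm behind it (-y), the grip 155 mm behind it. The ball is abreast of it; with the ball seated it lies straight below the microscope's optical axis.
- handle: The stage's upright grip: an aluminium post 22 mm in diameter, 57 mm tall (58 to 115 mm above the bench), dark grooves round it, a 34 mm flange 5 mm high at its foot. Origin: centre of its foot on the plate, on the rail's centre line; axes as the rail's. Moves with the stage.
- pin: Loose steel T-handled lock pin, 90 g. Shank 10 mm thick, 48 mm long; collar 22 mm wide, 4 mm thick; crossbar 46 mm long (pin's x), 12 mm wide (pin's y), 16 mm high, its middle 26 mm above the origin. Origin: on the axis at the collar's underside; z up. Starts in the bore (11.5 mm wide), collar on the boss 70 mm above the bench, bar turned up to 0.5 rad from across the rail.
- bore (a point): Mouth of the lock bore in the boss on the stage (steel block 32 x 32 mm), 70 mm above the bench. Moves with the stage; axes as the rail's.
- bracket: Steel parking bracket clamped to the front of the rail, at a different place along it in each run. Origin on the bench under the park point; axes as the rail's.
- park (a point): Park point of the pin's axis on the top of the bracket's level plate, 70 mm above the bench. Plate 6 mm thick, 44 mm wide; slot 12.5 mm wide, open to the front (-x of the rail), mouth 24 mm from this point, closed end stopping the shank 1 mm beyond it; free below. Plate's rear edge 22 mm behind. Parked: shank in the slot, collar lying on the plate. Axes as the rail's.
- scope: Video microscope, 410 mm tall, on a pillar with a grey foot behind the rail, fixed. Origin: on the bench straight below the optical axis, on the rail's centre line; axes as the rail's. The black tube with ring light (70 mm wide, underside 175 mm above the bench) stands over the rail; the foot carries the index bar.
- fragment: Curved, green-brown bronze fragment, about 47 x 60 x 13 mm, 120 g, lying loose, convex side up, in the stage's tray. Origin: middle of its underside.
- brush: Flat brush with a red handle, 218 mm long, lying on the bench. Bystander.
- jar: Glass jar, 62 mm in diameter, 92 mm tall. Bystander.
- pliers: Pliers with dark red handles, 145 mm long, lying on the bench. Bystander.
- block: Dark wooden block, 55 x 55 x 78 mm. Bystander.
- pad: Cork sanding pad, 45 x 70 x 20 mm. Bystander.
- lacquer: Curved red lacquer sherd, about 75 x 105 mm. Bystander.
- notch (a point): The one V notch (14 mm wide, 4.9 mm deep, opening to -x) in the fixed steel index bar (12 mm wide, top 58 mm above the bench) that runs behind the stage, 72 mm from the rail's centre line: centre of the ball when seated, 52 mm above the bench, abreast of the microscope's axis. Axes as the rail's.
- plunger (a point): Spring ball (12 mm wide, 52 mm above the bench) in a dark block at the middle of the tray's side, on the stage's rear edge (+x), pressing on the index bar. Moves with the stage; axes as the rail's. It rides along the bar, drops into the notch and pulls the stage to its centre; pushing on out of it takes 12 to 16 N. Seated: same rail y as the notch.

How it is judged:
On the way, in this order (a step that is already met when the one before it is completed fails the run):
1. the lock pin is drawn clear of its bore (horizontal distance between pin and bore above 0.02 m), for 0.1 s.
2. the pin hangs in the bracket's slot by its collar, let go (horizontal distance between pin and park below 0.012 m and z of pin in the frame of park between -0.004 and 0.004 m and angle between pin's own z axis and vertical below 0.15 rad and contact force between the fingers and pin below 0.05 N and linear speed of pin below 0.02 m/s), for 0.3 s.
At the end, for the whole second after the job is handed in: Spring ball within 2.5 mm of the notch along the rail (seated), stage still, fingers holding its grip (over 2 N); pin upright in the slot within 12 mm of the park point, collar within 4 mm of the plate, not touched; fragment convex side up within 20 mm of the tray centre (y of plunger in the frame of notch between -0.0025 and 0.0025 m and velocity of joint stage between -0.005 and 0.005 m/s and contact force between the fingers and handle above 2 N and horizontal distance between pin and park below 0.012 m and z of pin in the frame of park between -0.004 and 0.004 m and angle between pin's own z axis and vertical below 0.15 rad and contact force between each of the arm, the fingers and pin below 0.05 N and horizontal distance between fragment and tray below 0.02 m and angle between fragment's own z axis and vertical below 0.2 rad); the arm keeps its last pose, push and grip.
It fails at once if the stage is run more than 10 mm past the notch (y of plunger in the frame of notch above 0.01 m).
It fails at once if the fragment is touched (contact force between any of the fingers, the arm and fragment above 0.3 N).
It fails at once if the microscope is knocked (contact force between any of the fingers, the arm and scope above 2 N).
It fails at once if a bystander is shifted by more than 20 mm (distance of any of brush, jar, pliers, block, pad, lacquer from where it was at the start of the episode above 0.02 m).
It also fails if it takes over 58 s, if anything falls off the work surface, if the arm or the gripper's body presses on something with over 40 N, if the wrist force passes 120 N, or if a joint passes its speed limit or range.

## Working session

There is one attempt and no reset: what is moved stays moved. The work goes in short steps, Python scripts to look and compute and a tool call to move; the robot and the scene stay as the last step left them, time stands still between calls to the robot, and variables do not carry over. Pictures are saved under pics/ and viewed, at most 10 in all, crops included, and the job is handed in when it is done.

Besides the shell and the picture viewer there is one more tool, called after "Call:" in YAML: its name, and indented under it one key for each argument. play_rows: Moves the arm, as the interface text tells. Its arguments: {"type":"object","properties":{"series":{"type":"array","items":{"type":"array","items":{"type":"number"}}},"grip":{"type":"number"},"newtons":{"type":"number"}},"required":["series"]}

```bash
mkdir -p pics; ls; cat > h.py <<'E'
import numpy as np, cv2
from workcell import bot, vision
from scipy.spatial.transform import Rotation as R
def cal(n):
    c=vision.calibration(n); K=np.array(c["intrinsics"]); A=np.array(c["attitude"],float); p=np.array(c["position"])
    if A.shape!=(3,3): A=R.from_euler("xyz",A).as_matrix() if A.size==3 else R.from_quat(A).as_matrix()
    return K,np.array([c["k1"],0,0,0,0.]),A,p
def ray(c,uv):
    K,d,A,p=c
    s=cv2.undistortPoints(np.array(uv,float).reshape(-1,1,2),K,d).reshape(-1,2)
    return np.c_[s,np.ones(len(s))]@A.T,p
def onplane(c,uv,z):
    r,p=ray(c,uv); return p+r*((z-p[2])/r[:,2])[:,None]
def proj(c,P):
    K,d,A,p=c
    return cv2.projectPoints((np.array(P,float).reshape(-1,3)-p)@A,np.zeros(3),np.zeros(3),K,d)[0].reshape(-1,2)
def cloud(c,dep):
    v,u=np.mgrid[:480,:640]; r,p=ray(c,np.c_[u.ravel(),v.ravel()])
    return (p+r*dep.reshape(-1,1)).reshape(480,640,3)
E
python3 - <<'E'
from h import *
for n in ("top","side"):
    print(n,vision.calibration(n))
    im,d=vision.get_image(n); cv2.imwrite(f"pics/{n}0.png",im); np.save(f"pics/{n}0.npy",d)
print(bot.observe())
E
```

```text
pics
top {'intrinsics': array([[587.93984347,   0.        , 324.29988858],
       [  0.        , 587.93984347, 231.12460649],
       [  0.        ,   0.        ,   1.        ]]), 'k1': 0.018909929052522464, 'position': array([0.42784285, 0.02442618, 1.26688043]), 'attitude': array([-2.9953072 , -0.00398137, -1.58425562])}
side {'intrinsics': array([[621.12731268,   0.        , 315.63182299],
       [  0.        , 621.12731268, 245.60650111],
       [  0.        ,   0.        ,   1.        ]]), 'k1': -0.17227037435305573, 'position': array([-0.10947605, -0.9762151 ,  0.82617156]), 'attitude': array([-2.12510781,  0.01280152, -0.6523057 ])}
{'clock': 0.1, 'q': array([-1.34748291e+00,  5.28358756e-01,  1.43378610e+00,  6.76145520e-07,
        1.18143173e+00, -1.78532891e-01]), 'qd': array([-0.00059794, -0.00203178, -0.00102591,  0.00073589, -0.00080719,
       -0.00102837]), 'joint_efforts': array([-5.16483269e-04, -4.43304098e+01, -1.78587019e+01, -3.72311097e-04,
        3.86067884e-03,  1.89448696e-05]), 'eef_pos': array([ 0.24430018, -0.57451744,  0.20973661]), 'orientation': array([-3.13964036e+00, -3.52934811e-04,  4.01845710e-01]), 'wrist_force': array([ 0.25521012,  0.62043366, -0.26840366]), 'torque': array([-0.01913326,  0.01218471,  0.03235182]), 'grasp_force': 0.0, 'width': 0.08543968585494512}
```

View pics/top0.png

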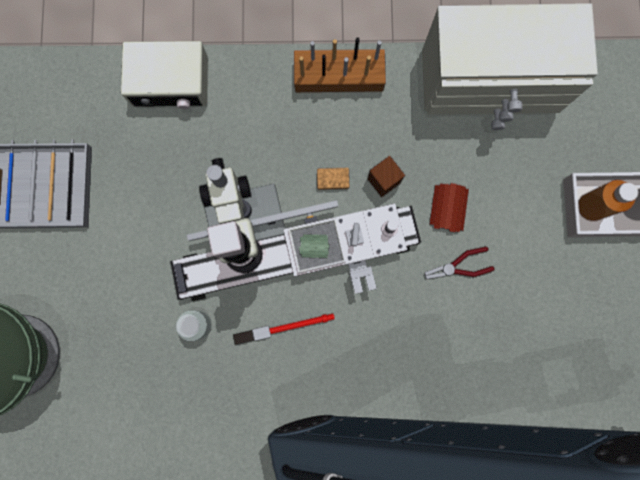

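View pics/side0.png

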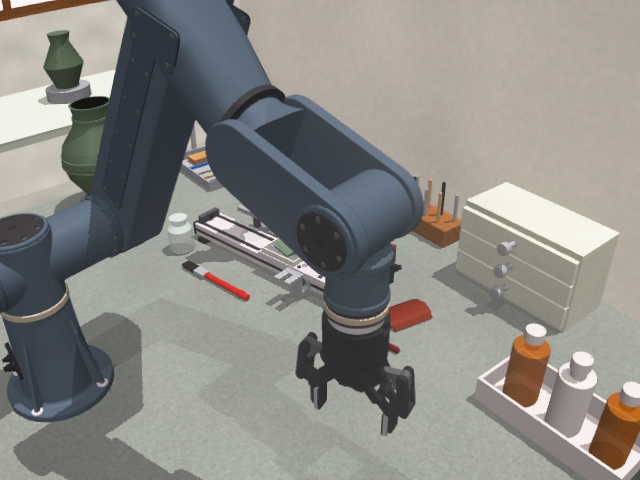

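The top view shows the scope at (240,245), the fragment at (314,246), the pin at (354,235), the grip at (390,227) and the bracket at (362,280). The side view is mostly blocked by the arm.

```bash
python3 - <<'E'
from h import *
c=cal("top"); im=cv2.imread("pics/top0.png"); d=np.load("pics/top0.npy")
P=cloud(c,d)
for n,uv,z in (("pin",(354,235),.1),("grip",(390,227),.115),("brk",(362,280),.07),("tray",(314,246),.07)):
    print(n,onplane(c,[uv],z)[0].round(3),P[uv[1],uv[0]].round(3))
cv2.imwrite("pics/top0c.png",cv2.resize(im[195:305,280:430],None,fx=5,fy=5,interpolation=cv2.INTER_CUBIC))
# rail / index bar direction: white-ish tray outline
E
```

```text
pin [ 0.591 -0.042  0.1  ] [ 0.591 -0.042  0.103]
grip [ 0.604 -0.113  0.115] [ 0.604 -0.113  0.115]
brk [ 0.503 -0.058  0.07 ] [ 0.507 -0.063  0.002]
tray [0.574 0.039 0.07 ] [0.573 0.039 0.076]
```

View pics/top0c.png

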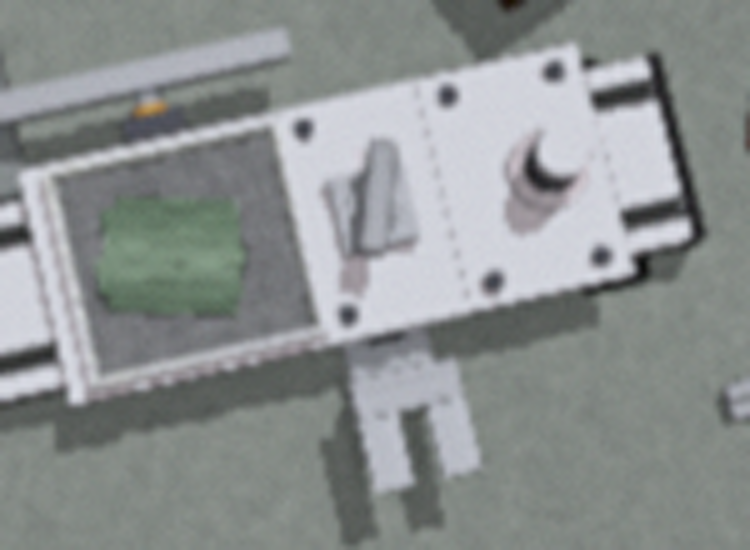

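The crop shows the grip's top centre at (562,160), the crossbar's top running from (375,250) to (383,140), and the slot mouth at (428,482) with its closed end near (414,405).

```bash
python3 - <<'E'
from h import *
c=cal("top")
w=lambda x,y,z: onplane(c,[(280+(x+.5)/5-.5,195+(y+.5)/5-.5)],z)[0]
a,b=w(80,402,.058),w(630,270,.058); v=a-b; print("railyaw",np.arctan2(-v[0],v[1]))
a,b=w(22,178,.07),w(70,402,.07); v=a-b; print("railyaw tray",np.arctan2(v[1],v[0]))
h=w(561,160,.115); p1,p2=w(375,250,.104),w(383,140,.104); v=p2-p1
print("handle",h,"pin",(p1+p2)/2,"baryaw",np.arctan2(v[1],v[0]))
print("tray",w(188,257,.065),"park",w(414,422,.07))
print("scopepx", onplane(c,[(240,250)],.175))
o=bot.observe(); T=R.from_euler("xyz",o["orientation"]).as_matrix()
t=(p1+p2)/2; t[2]=.26; t[:2]-=[.0,0]
print(T.T@(t-o["eef_pos"])*100)
k=vision.calibration("wrist"); print(T.T@(np.array(k["position"])-o["eef_pos"]),k["attitude"])
E
```

```text
railyaw 0.2228149521689505
railyaw tray 0.20496756173511263
handle [ 0.60482817 -0.11640956  0.115     ] pin [ 0.59336443 -0.04459121  0.104     ] baryaw -0.09301087519126837
tray [0.57408567 0.03228874 0.065     ] park [ 0.50471937 -0.05885584  0.07      ]
scopepx [[0.55506335 0.17572965 0.175     ]]
[ 52.853925   -35.12845536  -4.93911337]
[ 0.06944982  0.0004097  -0.16340083] [ 2.86244377e+00  1.80924022e-03 -1.17003704e+00]
```

Call:
play_rows:
  series:
    - [4, -2.65, -0.5, 0.04]
    - [8, -5.3, -1, 0.08]
    - [12, -8, -1.5, 0.12]
    - [16.2, -10.8, -2, 0.16]
    - [20.4, -13.6, -2.5, 0.2]
    - [24.6, -16.4, -3, 0.24]
    - [28.8, -19.2, -3.5, 0.28]
    - [33, -22, -4, 0.32]
    - [37.2, -24.8, -4, 0.36]
    - [41.4, -27.6, -4, 0.4]
    - [45.5, -30.4, -4, 0.44]
    - [49.0, -32.7, -4, 0.49]
  grip: 0.0

```text
clock: 1.3
eef_pos: [0.5681, -0.0803, 0.2503]
orientation: [-3.141, 0.001, -0.089]
wrist_force: [1.3, -0.4, 0.6]
width: 0.0431
grasp_force: 0.0
```

```bash
python3 - <<'E'
from h import *
o=bot.observe(); print(o["eef_pos"],o["orientation"],o["width"],o["clock"])
c=cal("wrist"); im,d=vision.get_image("wrist"); cv2.imwrite("pics/w1.png",im); np.savez("pics/w1.npz",d=d,K=c[0],D=c[1],A=c[2],p=c[3])
E
```

```text
[ 0.56811649 -0.08025491  0.25031027] [-3.14134236e+00  6.50680782e-04 -8.94507452e-02] 0.04306608157488977 1.3
```

View pics/w1.png

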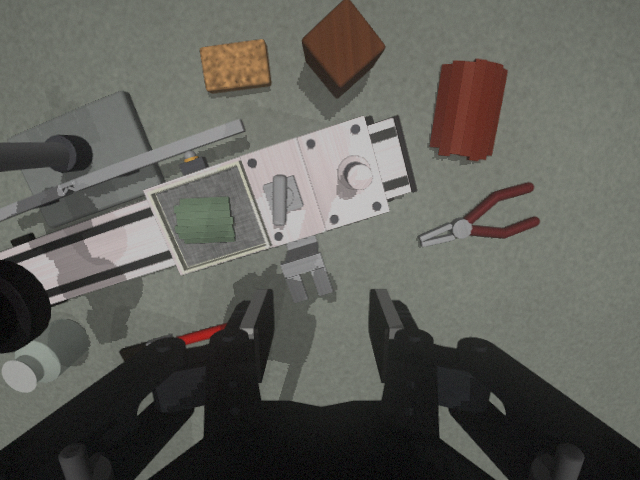

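The wrist view shows the crossbar near (279,200), the grip top at (358,175), the bracket slot near (312,288), the ball at (190,157) and the notch at about (66,188). I'll enlarge the middle.

```bash
python3 - <<'E'
import cv2,numpy as np
im=cv2.imread("pics/w1.png")
a=cv2.resize(im[145:305,250:390],None,fx=3.6,fy=3.6,interpolation=cv2.INTER_CUBIC)
b=cv2.resize(im[130:230,40:210],None,fx=1.75,fy=5.76,interpolation=cv2.INTER_CUBIC)
cv2.imwrite("pics/w1c.png",np.hstack([a,b]))
E
```

```text
(no output)
```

View pics/w1c.png

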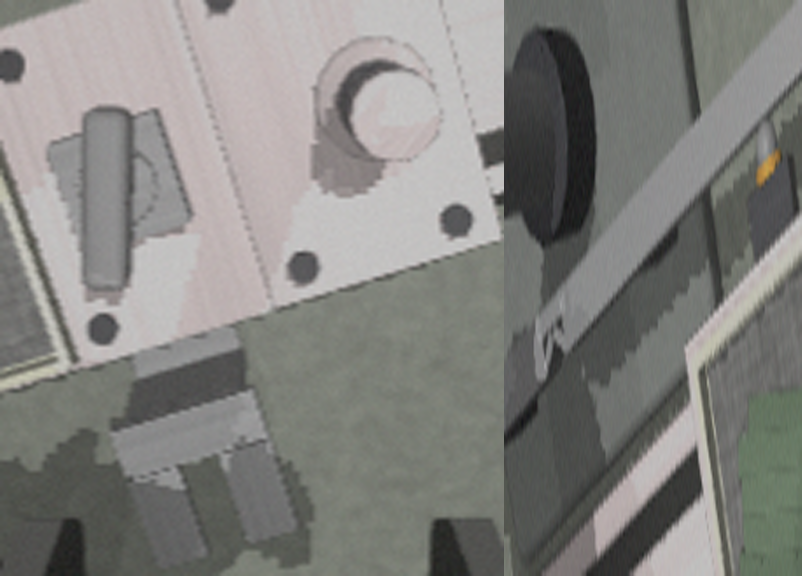

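The enlarged crop shows the bar's top from (110,110) to (105,288), the grip's top circle at (397,115), the slot mouth at about (229,548) and its closed end near (202,462). In the right half, the notch is at x≈550 and the ball at x≈768.

```bash
python3 - <<'E'
from h import *
z=np.load("pics/w1.npz"); c=(z["K"],z["D"],z["A"],z["p"]); P=cloud(c,z["d"])
w=lambda x,y,h: onplane(c,[(250+(x+.5)/3.6-.5,145+(y+.5)/3.6-.5)],h)[0]
h=w(397,115,.115); p1,p2=w(105,288,.104),w(110,110,.104); v=p2-p1
print("handle",h,"pin",(p1+p2)/2,"len",np.linalg.norm(v),"yaw",np.arctan2(v[1],v[0]))
a,b=w(0,392,.058),w(500,238,.058);u=a-b;print("railyaw",np.arctan2(-u[0],u[1]))
m=w(230,548,.07);e=w(202,462,.07);print("mouth",m,"end",e,np.linalg.norm(m-e),"park",m+(e-m)*24/np.linalg.norm(e-m),"slotyaw",np.arctan2(*(e-m)[1::-1]))
n,ball=onplane(c,[(67,189)],.058)[0],onplane(c,[(190.5,157)],.056)[0]
print("notch",n,"ball",ball,np.linalg.norm(n-ball))
m=(P[...,2]>.099)&(P[...,2]<.112)&(np.hypot(P[...,0]-.59,P[...,1]+.045)<.035);q=P[m][:,:2].astype(np.float32)
print(m.sum(),cv2.minAreaRect(q))
m=(P[...,2]>.110)&(P[...,2]<.12)&(np.hypot(P[...,0]-.605,P[...,1]+.116)<.025);q=P[m][:,:2].astype(np.float32)
print(m.sum(),cv2.minEnclosingCircle(q))
t=bot.observe();print(t["eef_pos"])
E
```

```text
handle [ 0.60908057 -0.11796644  0.115     ] pin [ 0.5934162  -0.04554673  0.104     ] len 0.04492531275200306 yaw -0.14971769172840552
railyaw 0.21657344204120205
mouth [ 0.48089771 -0.06481976  0.07      ] end [ 0.50916757 -0.05926655  0.07      ] 0.028810123818090363 park [24.03083894  4.5612226   0.07      ] slotyaw 0.19396573167644485
notch [0.6211669  0.18553668 0.058     ] ball [0.6392662  0.04597977 0.056     ] 0.1407398839394406
649 ((0.5930492281913757, -0.04517431557178497), (0.011879408732056618, 0.04571034386754036), 82.91464233398438)
519 ((0.6090520620346069, -0.11738027632236481), 0.011098738759756088)
[ 0.57175635 -0.07430695  0.25044313]
```

Call:
play_rows:
  series:
    - [0, 0, 0, 0]
    - [0, 0, 0, 0]
    - [0, 0, 0, 0]

```text
clock: 1.65
eef_pos: [0.5667, -0.0837, 0.2503]
orientation: [3.141, 0.001, -0.09]
wrist_force: [-0.5, 0.3, 0.7]
width: 0.0425
grasp_force: 0.0
```

Call:
play_rows:
  series:
    - [0.3, -0.6, 1, 0.01]
    - [0.9, -1.6, 2.5, 0.02]
    - [1.5, -2.7, 4.5, 0.03]
    - [2, -3.5, 6.5, 0.04]
    - [2.2, -3.9, 7.6, 0.04]
    - [2.3, -4.05, 8, 0.04]
    - [2.3, -4.05, 8, 0.04]
    - [2.3, -4.05, 8, 0.04]

```text
clock: 2.45
eef_pos: [0.5944, -0.0447, 0.1712]
orientation: [3.141, -0.001, -0.128]
wrist_force: [-0.7, 0.4, 0.6]
width: 0.0424
grasp_force: 0.0
```

```bash
python3 - <<'E'
from h import *
o=bot.observe(); print(o["eef_pos"],o["orientation"],o["width"],o["clock"])
c=cal("wrist"); im,d=vision.get_image("wrist"); cv2.imwrite("pics/w2.png",im); P=cloud(c,d)
m=(P[...,2]>.099)&(P[...,2]<.112)&(np.hypot(P[...,0]-.592,P[...,1]+.045)<.035);q=P[m][:,:2].astype(np.float32)
print(m.sum(),cv2.minAreaRect(q))
m=(P[...,2]>.110)&(P[...,2]<.12)&(np.hypot(P[...,0]-.607,P[...,1]+.116)<.025);q=P[m][:,:2].astype(np.float32)
print(m.sum(),len(q) and cv2.minEnclosingCircle(q))
print(proj(c,[.5932,-.0454,.104]),proj(c,[.5044,-.0597,.07]))
E
```

```text
[ 0.59442276 -0.04468485  0.17115753] [ 3.14131830e+00 -1.13326749e-03 -1.28469322e-01] 0.04244961023166002 2.45
1061 ((0.5934271812438965, -0.04415243864059448), (0.01194565836340189, 0.044847577810287476), 82.88021850585938)
896 ((0.6089073419570923, -0.11756642162799835), 0.01115166675299406)
[[321.39509425 250.96663636]] [[350.90276474 334.63341877]]
```

View pics/w2.png

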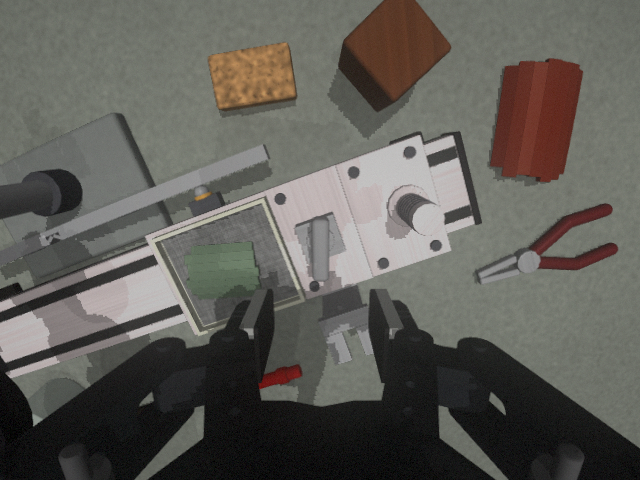

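The crossbar (320,250) sits between the fingers, and the notch is visible at (48,238). I'll descend and grasp.

Call:
play_rows:
  series:
    - [-0.1, 0, 1.0, 0]
    - [-0.1, 0, 2.5, 0]
    - [-0.1, 0, 4.2, 0]
    - [-0.1, 0, 5.8, 0]
    - [-0.1, 0, 6.9, 0]
    - [-0.1, 0, 7.4, 0]
    - [-0.1, 0, 7.5, 0]
    - [-0.1, 0, 7.5, 0]

```text
clock: 3.3
eef_pos: [0.5934, -0.0443, 0.0959]
orientation: [3.141, -0.001, -0.128]
wrist_force: [-0.2, 0.1, 0.2]
width: 0.0427
grasp_force: 0.0
```

Call:
play_rows:
  series:
    - [0, 0, 0, 0]
    - [0, 0, 0, 0]
    - [0, 0, 0, 0]
    - [0, 0, 0, 0]
    - [0, 0, 0, 0]
    - [0, 0, 0, 0]
  grip: 1
  newtons: 50

```text
clock: 3.9
eef_pos: [0.593, -0.0442, 0.0956]
orientation: [3.142, -0.0, -0.128]
wrist_force: [-0.9, 0.1, -0.5]
width: -0.0
grasp_force: 0.0
```

The fingers closed to zero, so I'll look.

```bash
python3 - <<'E'
from h import *
c=cal("wrist"); im,d=vision.get_image("wrist"); o=bot.observe(); print(o)
t,_=vision.get_image("side")
cv2.imwrite("pics/w3.png",np.hstack([im[120:480:,120:520],cv2.resize(t[200:320,200:333],(400,360))]))
E
```

```text
{'clock': 3.95, 'q': array([-2.62075229e-01,  6.36955497e-01,  1.60885880e+00, -1.08792971e-05,
        8.95716785e-01,  1.43691263e+00]), 'qd': array([-0.00017062, -0.00056473, -0.00091478, -0.00088647,  0.00052628,
        0.00069   ]), 'joint_efforts': array([ 2.70524572e-03, -4.43222702e+01, -1.31182256e+01,  6.72732381e-05,
        3.84445184e-04,  1.88313749e-05]), 'eef_pos': array([ 0.59303801, -0.04415804,  0.09564404]), 'orientation': array([ 3.14157602e+00, -5.98819134e-05, -1.28184734e-01]), 'wrist_force': array([-0.18328723, -0.15473744, -0.09773872]), 'torque': array([-0.03286865,  0.01029977, -0.03884779]), 'grasp_force': 0.0, 'width': 0.00025791336729592395}
```

View pics/w3.png

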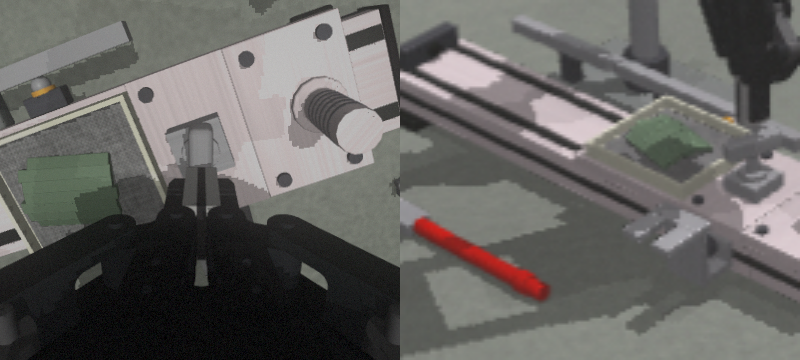

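The side crop shows the pin still seated with the closed fingertips apparently just above or behind the bar. I'll check the finger geometry from depth.

```bash
python3 - <<'E'
from h import *
print(bot.nose_length,[a for a in dir(bot) if a[0]!='_'])
c=cal("wrist"); im,d=vision.get_image("wrist"); P=cloud(c,d)
for (u,v) in [(320,255),(320,265),(320,275),(320,285),(320,300),(320,320),(320,360),(303,300),(340,300),(303,330),(340,330),(310,310),(332,310)]: print(u,v,P[v,u].round(4),im[v,u])
c=cal("side"); im,d=vision.get_image("side"); P=cloud(c,d)
print("tcp px",proj(c,[[.593,-.0442,.0956],[.593,-.0442,.079]]))
for v in range(225,256,3): print([(P[v,u]*1000).round().astype(int).tolist() for u in (310,314,318,322)])
E
```

```text
0.017 ['PlanningError', 'job_done', 'nose_length', 'observe']
320 255 [ 0.6132 -0.0469  0.1049] [136 137 136]
320 265 [ 0.6078 -0.0462  0.1036] [137 137 138]
320 275 [ 0.6034 -0.0456  0.1053] [133 134 134]
320 285 [ 0.5983 -0.0449  0.1053] [92 94 93]
320 300 [ 0.6035 -0.0457  0.1332] [42 42 43]
320 320 [ 0.6041 -0.0458  0.1507] [38 36 37]
320 360 [ 0.5904 -0.044   0.1544] [21 22 26]
303 300 [ 0.6006 -0.038   0.1249] [40 38 38]
340 300 [ 0.5985 -0.0536  0.1247] [50 49 50]
303 330 [ 0.6064 -0.0406  0.1604] [26 26 28]
340 330 [ 0.6051 -0.0524  0.1607] [34 32 31]
310 310 [ 0.6037 -0.0419  0.1414] [76 78 77]
332 310 [ 0.6023 -0.0501  0.1406] [75 77 78]
tcp px [[316.46581673 248.72299886]
 [316.55578134 255.02946574]]
[[738, 175, 6], [581, -52, 164], [581, -67, 171], [578, -85, 180]]
[[715, 144, 19], [584, -49, 154], [575, -74, 169], [599, -57, 152]]
[[702, 127, 23], [583, -49, 147], [589, -56, 148], [599, -57, 145]]
[[653, 61, 63], [584, -47, 138], [587, -58, 142], [599, -57, 138]]
[[648, 54, 59], [583, -49, 132], [588, -57, 133], [598, -58, 130]]
[[638, 40, 61], [582, -51, 125], [588, -57, 126], [664, 27, 58]]
[[624, 22, 67], [626, 9, 72], [649, 24, 56], [607, -46, 106]]
[[579, -40, 106], [584, -48, 108], [595, -47, 103], [602, -52, 103]]
[[576, -43, 101], [585, -46, 99], [591, -53, 100], [604, -50, 93]]
[[573, -48, 97], [583, -48, 93], [594, -49, 89], [629, -18, 60]]
[[601, -8, 58], [592, -36, 75], [596, -46, 79], [609, -43, 72]]
```

```bash
python3 - <<'E'
from h import *
c=cal("side"); d=np.load("pics/side0.npy"); P=cloud(c,d)
o=np.array([.2443,-.5745,.2097])
m=(np.hypot(P[...,0]-o[0],P[...,1]-o[1])<.08)&(P[...,2]>.1)
print("start lowest z",np.sort(P[m][:,2])[[0,5,20,60]],(o[2]-.017))
z=np.load("pics/w1.npz"); c=(z["K"],z["D"],z["A"],z["p"]); P=cloud(c,z["d"])
o=np.array([.5681,-.0803,.2503]); T=R.from_euler("xyz",[-3.1413,0,-.0894]).as_matrix()
L=(P-o)@T
m=(L[...,2]<.03)&(abs(L[...,1])<.08); print("w1 tool z max of fingers",np.percentile(L[m][:,2],[50,90,99,100]))
c=cal("wrist"); im,d=vision.get_image("wrist"); P=cloud(c,d); s=bot.observe()
L=(P-s["eef_pos"])@R.from_euler("xyz",s["orientation"]).as_matrix()
v=L[230:420,250:390][::12,::14]; print((v[...,2]*1000).round().astype(int))
E
```

```text
start lowest z [0.24428431 0.24598303 0.24813629 0.25152001] 0.19269999999999998
w1 tool z max of fingers [-0.1011884  -0.07249945 -0.03380283 -0.02194623]
[[  28   37   36   39   37   38   38   39   38   38]
 [  27   39   38   37   36   25   25   37   37   37]
 [  34   36   37   25   25   -9   25   38   38   37]
 [  34   24   38   25   21   -9   21   30   36   37]
 [  34   25   38   37   21   -9   22   27   38   38]
 [  34   34   33   37  -28  -29  -27   38   38   36]
 [  34   34   25  -32  -41  -40  -41  -32   37   38]
 [  34   34   35  -42  -50  -50  -50  -41   37   35]
 [  33   34   34  -60  -58  -58  -59  -59   38   96]
 [ -68   34  -69  -69  -69  -59  -67  -68  -67   96]
 [ -75  -67  -75  -74  -75  -58  -74  -75  -75  -67]
 [ -74  -88  -88  -88  -88  -59  -81  -89  -88  -89]
 [ -76  -93  -92  -94  -87  -58  -84  -93  -94  -92]
 [ -97  -97  -97  -98  -88 -163  -84  -97  -98  -97]
 [-101 -101 -101 -101  -89   96  -84 -101 -100 -101]
 [-104 -103 -105 -104  -99  -97  -98 -104 -105 -104]]
```

The camera depth, from both side and wrist views, agrees that the fingertips really end about 26 mm *behind* the reported TCP, not 17 mm ahead of it. That is about 43 mm short of the stated geometry, so the fingers closed above the bar. I'll plan with the measured tip: reopen, go 39 mm lower, and check.

Call:
play_rows:
  series:
    - [0, 0, 0, 0]
    - [0, 0, 0, 0]
    - [0, 0, 0, 0]
    - [0, 0, 0, 0]
    - [0, 0, 0.3, 0]
    - [0, 0, 1.0, 0]
    - [0, 0, 1.8, 0]
    - [0, 0, 2.6, 0]
    - [0, 0, 3.2, 0]
    - [0, 0, 3.5, 0]
    - [0, 0, 3.5, 0]
  grip: 0

```text
clock: 5.25
eef_pos: [0.5926, -0.044, 0.0598]
orientation: [-3.141, 0.001, -0.128]
wrist_force: [-0.6, -0.2, 0.3]
width: 0.0429
grasp_force: 0.0
```

```bash
python3 - <<'E'
from h import *
s=bot.observe(); print(s["eef_pos"],s["width"],s["wrist_force"])
c=cal("side"); im,d=vision.get_image("side"); P=cloud(c,d)
m=(np.hypot(P[...,0]-.593,P[...,1]+.044)<.05)
for v in range(222,262,2): print(v,[(P[v,u]*1000).round().astype(int).tolist() if m[v,u] else 0 for u in range(298,338,4)])
E
```

```text
[ 0.59259181 -0.04402863  0.05982276] 0.042921125051796065 [-0.58490783 -0.24712783  0.339505  ]
222 [0, [590, 4, 144], [580, -26, 160], [582, -37, 164], [576, -60, 177], [580, -69, 179], [578, -84, 187], [582, -92, 189], 0, 0]
224 [0, [588, 2, 140], [577, -29, 158], [583, -36, 159], [575, -61, 173], [578, -71, 176], [580, -82, 180], [584, -91, 183], 0, 0]
226 [0, 0, [579, -25, 150], [590, -26, 146], [573, -63, 170], [581, -67, 168], [585, -75, 170], 0, 0, 0]
228 [0, 0, [585, -17, 139], [598, -15, 133], [576, -59, 161], [580, -68, 164], [590, -69, 161], 0, 0, 0]
230 [0, 0, [583, -20, 136], [595, -19, 131], [574, -62, 159], 0, [594, -64, 152], 0, 0, 0]
232 [0, 0, [584, -18, 130], [593, -22, 128], [573, -62, 154], [577, -71, 157], [586, -74, 155], 0, 0, 0]
234 [0, 0, [590, -11, 119], [594, -19, 121], [574, -62, 149], [577, -72, 152], [586, -74, 150], 0, 0, 0]
236 [0, 0, [587, -14, 116], [593, -21, 118], [601, -25, 116], [577, -71, 147], 0, 0, 0, 0]
238 [0, 0, [587, -14, 112], [592, -22, 113], [599, -28, 114], [578, -70, 141], 0, 0, 0, 0]
240 [0, 0, [586, -16, 108], [589, -26, 111], [60
[... 606 characters left out ...]
2, -50, 94], [579, -68, 104], [581, -80, 109], [594, -78, 103], 0, 0]
254 [0, [586, 1, 62], [585, -15, 70], [570, -51, 95], [599, -27, 71], [579, -67, 99], [581, -80, 104], [594, -78, 98], [638, -36, 60], 0]
256 [[571, -3, 64], [571, -18, 72], [585, -15, 65], [600, -9, 56], [588, -41, 77], [582, -65, 91], [582, -78, 98], [592, -80, 95], [632, -44, 61], [642, -45, 57]]
258 [[559, -20, 73], [573, -16, 65], [587, -13, 58], [581, -36, 72], [584, -46, 75], [578, -69, 90], [583, -77, 91], [610, -57, 71], [629, -47, 58], [635, -54, 59]]
260 [[557, -23, 70], [571, -18, 61], [583, -17, 56], [575, -44, 73], [583, -48, 72], [591, -51, 70], [596, -60, 72], [610, -57, 66], [627, -50, 55], [630, -60, 59]]
```

Call:
play_rows:
  series:
    - [0, 0, 0.3, 0]
    - [0, 0, 0.3, 0]
    - [0, 0, 0.3, 0]
    - [0, 0, 0.3, 0]
    - [0, 0, 0.3, 0]
    - [0, 0, 0.3, 0]
    - [0, 0, 0.3, 0]
  grip: 1
  newtons: 50

```text
clock: 6.0
eef_pos: [0.5931, -0.0442, 0.0577]
orientation: [3.142, -0.0, -0.128]
wrist_force: [0.4, 0.4, -0.3]
width: 0.0108
grasp_force: 49.0
```

Gripped: the width is about that of the bar and the force is 49 N. I'll lift and, meanwhile, refine the slot from the saved depth.

Call:
play_rows:
  series:
    - [0, 0, -0.4, 0]
    - [0, 0, -1.2, 0]
    - [0, 0, -2.2, 0]
    - [0, 0, -3.2, 0]
    - [0, 0, -4.2, 0]
    - [0, 0, -5.2, 0]
    - [0, 0, -6.0, 0]
    - [0, 0, -6.5, 0]
    - [0, 0, -6.5, 0]
    - [0, 0, -6.5, 0]

```text
clock: 7.0
eef_pos: [0.5928, -0.0441, 0.1225]
orientation: [-3.142, 0.0, -0.128]
wrist_force: [-0.5, 0.1, -0.9]
width: 0.011
grasp_force: 48.9
```

```bash
python3 - <<'E'
from h import *
def brk(P,n):
    m=(P[...,2]>.064)&(P[...,2]<.076)&(abs(P[...,0]-.503)<.045)&(abs(P[...,1]+.06)<.045)
    q=P[m]; a=.213; X=np.array([np.cos(a),np.sin(a)]); Y=np.array([-X[1],X[0]])
    l=np.c_[(q[:,:2]-[.5044,-.0597])@X,(q[:,:2]-[.5044,-.0597])@Y]*1000
    print(n,len(q),np.percentile(l,[0,2,50,98,100],axis=0).round(1).T.tolist(),q[:,2].mean())
    f=l[(l[:,0]<-5)]
    for lo,hi in ((-24,-18),(-18,-12),(-12,-6),(-6,0)):
        g=np.sort(l[(l[:,0]>lo)&(l[:,0]<hi)][:,1])
        if len(g)>5:
            i=np.argmax(np.diff(g)); print((lo,hi),"Y",g[0].round(1),g[i].round(1),g[i+1].round(1),g[-1].round(1))
z=np.load("pics/w1.npz"); brk(cloud((z["K"],z["D"],z["A"],z["p"]),z["d"]),"w1")
c=cal("top"); brk(cloud(c,np.load("pics/top0.npy")),"top0")
s=bot.observe(); print(s["eef_pos"],s["width"],s["grasp_force"],s["wrist_force"])
c=cal("wrist"); im,d=vision.get_image("wrist"); cv2.imwrite("pics/w4.png",im); np.savez("pics/w4.npz",d=d,K=c[0],D=c[1],A=c[2],p=c[3]); brk(cloud(c,d),"w4")
E
```

```text
w1 1518 [[-24.4, -23.1, 4.6, 45.2, 50.3], [-21.5, -20.8, 1.9, 28.0, 36.0]] 0.06998934240032816
(-24, -18) Y -21.4 -5.2 7.1 22.2
(-18, -12) Y -21.4 -5.3 7.2 22.0
(-12, -6) Y -21.3 -5.4 7.4 22.8
(-6, 0) Y -21.3 -5.5 7.1 23.0
top0 412 [[-24.5, -23.5, 1.9, 43.5, 48.4], [-22.4, -21.5, 1.6, 26.8, 35.2]] 0.0689407885663315
(-24, -18) Y -22.1 -6.4 6.8 21.8
(-18, -12) Y -22.4 -6.7 6.8 22.3
(-12, -6) Y -22.2 -6.1 7.4 22.3
(-6, 0) Y -21.5 -5.7 6.8 22.6
[ 0.59280797 -0.04411054  0.12251109] 0.011034984119777037 48.87198507785797 [-0.46253363  0.06067487 -0.89737146]
w4 193 [[-24.9, -23.8, -12.7, -4.0, -1.8], [14.6, 15.1, 19.5, 22.7, 22.9]] 0.07010468430164825
(-24, -18) Y 17.7 18.4 18.8 22.9
(-18, -12) Y 15.8 15.8 16.1 22.7
(-12, -6) Y 14.6 16.5 16.8 22.9
(-6, 0) Y 15.8 20.4 22.0 22.7
```

Slot centre refined to (0.5042, -0.0588), with rail yaw 0.213. I'll move to 8 mm in front of the park point, above the plate.

Call:
play_rows:
  series:
    - [-0.4, 0.1, 0, 0]
    - [-1.4, 0.4, 0, 0]
    - [-2.9, 0.9, 0, 0]
    - [-4.6, 1.4, 0, 0]
    - [-6.3, 1.9, 0, 0]
    - [-7.7, 2.3, 0, 0]
    - [-8.7, 2.65, 0, 0]
    - [-9.2, 2.8, 0, 0]
    - [-9.38, 2.85, 0, 0]
    - [-9.38, 2.85, 0, 0]
    - [-9.38, 2.85, 0, 0]
    - [-9.38, 2.85, 0, 0]

```text
clock: 8.25
eef_pos: [0.497, -0.0605, 0.1226]
orientation: [3.142, -0.001, -0.128]
wrist_force: [0.1, 0.2, -1.4]
width: 0.011
grasp_force: 48.9
```

```bash
python3 - <<'E'
from h import *
s=bot.observe(); print(s["eef_pos"],s["orientation"],s["width"])
c=cal("side"); im,d=vision.get_image("side"); cs=c
w,_=vision.get_image("wrist")
print(proj(c,[[.5042,-.0588,.07],[.4964,-.0605,.087]]))
u,v=270,245
cv2.imwrite("pics/s5.png",np.hstack([cv2.resize(im[v:v+80,u:u+80],(480,480),interpolation=cv2.INTER_CUBIC),cv2.resize(w[200:440,240:400],(320,480))]))
E
```

```text
[ 0.49699811 -0.06047205  0.12261165] [ 3.14150879e+00 -6.92906162e-04 -1.27935556e-01] 0.01097535144500267
[[287.95935883 275.27824684]
 [285.1332329  270.33639553]]
```

View pics/s5.png

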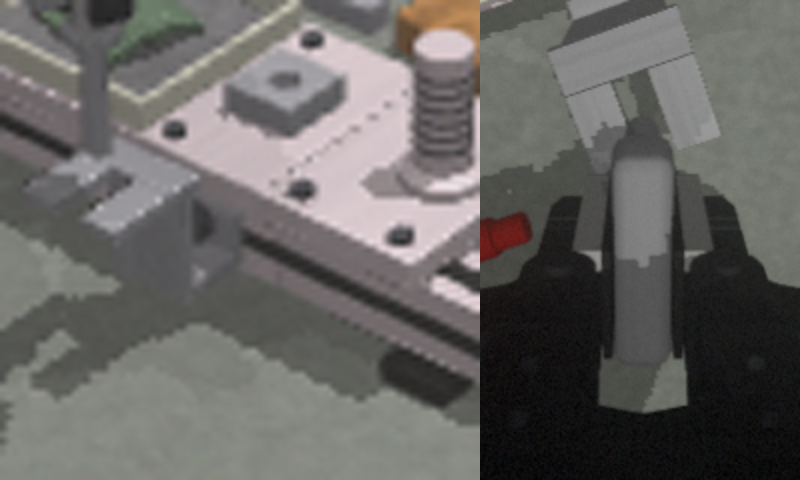

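The shank hangs plumb, its tip at side pixel (285.8,270.8) against a predicted (285.1,270.3), above the slot. I'll lower it in two steps.

Call:
play_rows:
  series:
    - [0, 0, 0.5, 0]
    - [0, 0, 1.1, 0]
    - [0, 0, 1.6, 0]
    - [0, 0, 2.0, 0]
    - [0, 0, 2.4, 0]
    - [0, 0, 2.8, 0]
    - [0, 0, 3.0, 0]
    - [0, 0, 3.0, 0]

```text
clock: 9.15
eef_pos: [0.4962, -0.0604, 0.0923]
orientation: [-3.141, 0.001, -0.128]
wrist_force: [-0.2, 0.8, -1.2]
width: 0.011
grasp_force: 48.9
```

Call:
play_rows:
  series:
    - [0, 0, 0.5, 0]
    - [0, 0, 1.3, 0]
    - [0, 0, 2.1, 0]
    - [0, 0, 2.8, 0]
    - [0, 0, 3.2, 0]
    - [0, 0, 3.3, 0]
    - [0, 0, 3.3, 0]
    - [0.2, -0.07, 3.3, 0]
    - [0.4, -0.14, 3.3, 0]
    - [0.6, -0.21, 3.3, 0]
    - [0.75, -0.27, 3.3, 0]
    - [0.75, -0.27, 3.3, 0]

```text
clock: 10.35
eef_pos: [0.5046, -0.0587, 0.0598]
orientation: [3.141, -0.001, -0.128]
wrist_force: [-0.5, -0.3, -1.3]
width: 0.0112
grasp_force: 48.9
```

Call:
play_rows:
  series:
    - [0, 0, 0.1, 0]
    - [0, 0, 0.15, 0]
    - [0, 0, 0.15, 0]

```text
clock: 10.65
eef_pos: [0.5039, -0.0587, 0.058]
orientation: [-3.141, 0.0, -0.128]
wrist_force: [-0.1, 0.7, 0.2]
width: 0.0107
grasp_force: 48.9
```

Call:
play_rows:
  series:
    - [0, 0, 0, 0]
    - [0, 0, 0, 0]
    - [0, 0, 0, 0]
    - [0, 0, 0, 0]
    - [0, 0, 0, 0]
    - [0, 0, -0.4, 0]
    - [0, 0, -1.5, 0]
    - [0, 0, -3, 0]
    - [0, 0, -5, 0]
    - [0, 0, -7, 0]
    - [0, 0, -8, 0]
    - [0, 0, -8, 0]
  grip: 0.0

```text
clock: 11.85
eef_pos: [0.5053, -0.0591, 0.14]
orientation: [3.141, -0.004, -0.128]
wrist_force: [0.2, 0.3, 0.1]
width: 0.0426
grasp_force: 0.0
```

```bash
python3 - <<'E'
from h import *
s=bot.observe(); print(s["eef_pos"],s["orientation"],s["width"])
c=cal("wrist"); im,d=vision.get_image("wrist"); P=cloud(c,d)
m=(P[...,2]>.097)&(P[...,2]<.112)&(np.hypot(P[...,0]-.504,P[...,1]+.059)<.035);q=P[m][:,:2].astype(np.float32)
print(m.sum(),len(q) and (cv2.minAreaRect(q),np.median(P[m][:,2])))
m=(P[...,2]>.110)&(P[...,2]<.12)&(np.hypot(P[...,0]-.609,P[...,1]+.1175)<.025);q=P[m][:,:2].astype(np.float32)
print(m.sum(),len(q) and cv2.minEnclosingCircle(q))
t,_=vision.get_image("side")
cv2.imwrite("pics/s6.png",np.hstack([cv2.resize(t[235:315,250:330],(480,480),interpolation=cv2.INTER_CUBIC),cv2.resize(im[200:440,240:400],(320,480))]))
E
```

```text
[ 0.5052841  -0.05906523  0.13997367] [ 3.14073737 -0.00409284 -0.12807429] 0.04264896426628908
1341 (((0.5041308403015137, -0.05901211500167847), (0.011419771239161491, 0.04567508026957512), 82.24690246582031), np.float64(0.10376063429179794))
1607 ((0.6088879108428955, -0.11756794154644012), 0.01133785117417574)
```

View pics/s6.png

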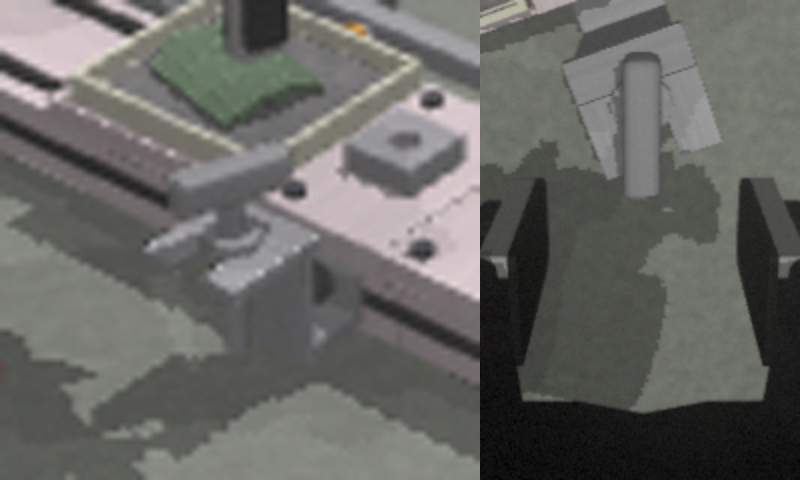

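The pin hangs upright in the slot, its bar centred at (0.5041, -0.0590) with its top at 0.104. Next, over the grip with the tool turned to the rail's axes.

Call:
play_rows:
  series:
    - [0.5, 0.2, 0, -0.03]
    - [1.8, 0.7, 0, -0.08]
    - [3.6, 1.4, 0, -0.14]
    - [5.6, 2.2, 0, -0.2]
    - [7.5, 3.0, 0, -0.26]
    - [9.2, 3.7, 0, -0.31]
    - [10.4, 4.2, 0, -0.34]
    - [10.9, 4.4, 0, -0.34]
    - [11.05, 4.48, 0, -0.34]
    - [11.05, 4.48, 0, -0.34]
    - [11.05, 4.48, 0, -0.34]

```text
clock: 13.05
eef_pos: [0.6071, -0.1167, 0.1378]
orientation: [-3.141, 0.001, 0.212]
wrist_force: [-0.2, 0.3, 0.5]
width: 0.0428
grasp_force: 0.0
```

```bash
python3 - <<'E'
from h import *
s=bot.observe(); print(s["eef_pos"],s["orientation"])
c=cal("wrist"); im,d=vision.get_image("wrist"); P=cloud(c,d)
m=(P[...,2]>.110)&(P[...,2]<.12)&(np.hypot(P[...,0]-.609,P[...,1]+.1175)<.025);q=P[m][:,:2].astype(np.float32)
h=np.array(cv2.minEnclosingCircle(q)[0]) if len(q) else 0; print(m.sum(),h)
T=R.from_euler("xyz",s["orientation"]).as_matrix(); print(T.T@np.r_[h-s["eef_pos"][:2],0]*100)
E
```

```text
[ 0.60707459 -0.11673457  0.13775866] [-3.14069152e+00  1.27519422e-03  2.11750395e-01]
1110 [ 0.60905898 -0.11733101]
[ 0.18147118  0.10001706 -0.00032154]
```

Call:
play_rows:
  series:
    - [0.1, 0.1, 0.6, 0]
    - [0.1, 0.1, 2, 0]
    - [0.1, 0.1, 3.8, 0]
    - [0.1, 0.1, 5.6, 0]
    - [0.1, 0.1, 7.2, 0]
    - [0.1, 0.1, 8.2, 0]
    - [0.1, 0.1, 8.6, 0]
    - [0.1, 0.1, 8.6, 0]

```text
clock: 13.9
eef_pos: [0.6088, -0.1179, 0.0513]
orientation: [-3.141, 0.001, 0.212]
wrist_force: [-0.1, 0.1, 0.3]
width: 0.0432
grasp_force: 0.0
```

Call:
play_rows:
  series:
    - [0, 0, 0, 0]
    - [0, 0, 0, 0]
    - [0, 0, 0, 0]
    - [0, 0, 0, 0]
    - [0, 0, 0, 0]
    - [0, 0, 0, 0]
  grip: 1
  newtons: 60

```text
clock: 14.5
eef_pos: [0.6095, -0.1171, 0.053]
orientation: [-3.141, -0.001, 0.211]
wrist_force: [-0.9, 5.3, 5.2]
width: 0.0209
grasp_force: 59.2
```

```bash
python3 - <<'E'
from h import *
s=bot.observe(); print(s)
z=np.load("pics/w4.npz"); c=(z["K"],z["D"],z["A"],z["p"]); im=cv2.imread("pics/w4.png")
c2=cal("wrist"); im2,d=vision.get_image("wrist"); cv2.imwrite("pics/w7.png",im2); np.savez("pics/w7.npz",d=d,K=c2[0],D=c2[1],A=c2[2],p=c2[3])
X=np.array([np.cos(.213),np.sin(.213)]);Y=np.array([-X[1],X[0]]);h=np.array([.609,-.1174])
t=h+.155*Y; print("predicted ball",t+.072*X, proj(c,np.r_[t+.072*X,.056]))
# front edge of index bar: profile of missing top surface near its -x edge
for n,(cc,dd) in {"w1":(lambda q:((q["K"],q["D"],q["A"],q["p"]),q["d"]))(np.load("pics/w1.npz")),"w4":(c,z["d"])}.items() if False else [("w1",((lambda q:((q["K"],q["D"],q["A"],q["p"]),q["d"]))(np.load("pics/w1.npz")))),("w4",(c,z["d"]))]:
    P=cloud(cc,dd); l=P[...,:2]-t; x=l@X; y=l@Y
    m=(P[...,2]>.053)&(P[...,2]<.063)&(x>.06)&(x<.09)
    b=np.digitize(y[m]*1000,np.arange(90,190,2)); 
    print(n,[(90+2*k-2,round(float(x[m][b==k].min()*1000),1)) for k in range(1,50) if (b==k).sum()>2])
E
```

```text
{'clock': 14.5, 'q': array([-0.37034533,  0.72597558,  1.56248958,  0.00180581,  0.85275615,
        0.98794267]), 'qd': array([-4.76036685e-06, -5.76169549e-04,  2.53625291e-05, -8.25800500e-04,
        2.46550123e-04,  2.22003345e-04]), 'joint_efforts': array([ -3.1995526 , -44.61223841, -12.66382545,  -1.1453883 ,
        -0.64477885,  -0.11838847]), 'eef_pos': array([ 0.60945849, -0.11709277,  0.05298739]), 'orientation': array([-3.14066081e+00, -1.05813021e-03,  2.11320023e-01]), 'wrist_force': array([-0.8800706 ,  5.28301025,  5.18820727]), 'torque': array([ 0.9020713 ,  0.0244413 , -0.13084642]), 'grasp_force': 59.24722373485565, 'width': 0.020861702068243445}
predicted ball [0.64660696 0.04931748] [[171.8620513  190.67532417]]
w1 [(90, 70.9), (92, 71.0), (94, 71.0), (96, 70.8), (98, 71.5), (100, 71.2), (102, 71.9), (104, 71.2), (106, 71.0), (108, 70.8), (110, 71.0), (112, 70.9), (114, 71.0), (116, 71.3), (118, 70.8), (120, 71.1), (122, 71.0), (124, 70.9), (126, 71.1), (128, 71.1), (130, 72.1), (132, 72.9), (134, 74.5), (136, 76.2), (138, 73.9), (140, 73.0), (142, 71.6), (144, 70.9), (146, 70.9), (148, 71.1), (150, 71.3), (152, 71.0), (154, 70.8), (156, 71.0), (158, 70.9), (160, 71.9), (162, 71.0), (164, 70.7), (166, 71.0), (168, 70.9), (170, 71.0), (172, 71.4), (174, 70.9), (176, 71.2), (178, 70.9), (180, 70.9), (182, 70.8), (184, 71.0), (186, 70.7)]
w4 [(90, 71.5), (92, 71.4), (94, 71.5), (96, 71.4), (98, 71.3), (100, 71.3), (102, 71.6), (104, 71.3), (106, 71.2), (108, 71.3), (110, 71.4), (112, 71.0), (114, 71.6), (116, 71.2), (118, 71.0), (120, 71.3), (122, 71.1), (124, 71.0), (126, 71.6), (128, 72.1), (130, 72.0), (132, 73.5), (134, 74.6), (136, 75.7), (138, 73.9), (140, 72.2), (142, 71.0), (144, 71.2), (146, 71.2)]
```

The stage is gripped. From depth, the V notch is at a travel of about 136.5 mm (V from 129.5 to 143.5). I'll slide most of the way first and check the force.

Call:
play_rows:
  series:
    - [0, -0.2, 0, 0]
    - [0, -0.7, 0, 0]
    - [0, -1.4, 0, 0]
    - [0, -2.1, 0, 0]
    - [0, -2.8, 0, 0]
    - [0, -3.5, 0, 0]
    - [0, -4.2, 0, 0]
    - [0, -4.9, 0, 0]
    - [0, -5.5, 0, 0]
    - [0, -5.9, 0, 0]
    - [0, -6.0, 0, 0]
    - [0, -6.0, 0, 0]

```text
clock: 15.75
eef_pos: [0.5973, -0.0615, 0.053]
orientation: [3.138, -0.001, 0.212]
wrist_force: [-1.0, -4.4, 6.0]
width: 0.0209
grasp_force: 59.7
```

Call:
play_rows:
  series:
    - [0, -0.2, 0, 0]
    - [0, -0.7, 0, 0]
    - [0, -1.4, 0, 0]
    - [0, -2.1, 0, 0]
    - [0, -2.8, 0, 0]
    - [0, -3.5, 0, 0]
    - [0, -4.2, 0, 0]
    - [0, -4.9, 0, 0]
    - [0, -5.5, 0, 0]
    - [0, -5.9, 0, 0]
    - [0, -6.1, 0, 0]
    - [0, -6.1, 0, 0]

```text
clock: 16.95
eef_pos: [0.5841, -0.0016, 0.053]
orientation: [3.139, -0.0, 0.212]
wrist_force: [-2.0, -3.5, 6.0]
width: 0.0205
grasp_force: 59.8
```

```bash
cat > t.py <<'E'
from h import *
s=bot.observe(); X=np.array([np.cos(.213),np.sin(.213)]);Y=np.array([-X[1],X[0]])
print("t mm",((s["eef_pos"][:2]-[.609,-.1174])@Y*1000).round(2),"x",((s["eef_pos"][:2]-[.609,-.1174])@X*1000).round(2),"Fy",(s["wrist_force"][:2]@Y).round(2),"Fx",(s["wrist_force"][:2]@X).round(2),s["clock"],s["grasp_force"])
E
python3 t.py; python3 - <<'E'
from h import *
c=cal("wrist"); im,d=vision.get_image("wrist"); P=cloud(c,d)
X=np.array([np.cos(.213),np.sin(.213)]);Y=np.array([-X[1],X[0]]);l=P[...,:2]-[.609,-.1174]
x=l@X; y=l@Y*1000; m=(P[...,2]>.053)&(P[...,2]<.063)&(x>.065)&(x<.09); b=np.digitize(y[m],np.arange(276,310,2))
print([(276+2*k-2,round(float(x[m][b==k].min()*1000),1)) for k in range(1,17) if (b==k).sum()>2])
E
```

```text
t mm 118.45 x 0.15 Fy -3.04 Fx -2.69 16.95 59.78823959827423
[]
```

Travel is 118.5 mm with a steady drag of 3 to 4 N. Now slower.

Call:
play_rows:
  series:
    - [0, -0.15, 0, 0]
    - [0, -0.3, 0, 0]
    - [0, -0.45, 0, 0]
    - [0, -0.6, 0, 0]
    - [0, -0.75, 0, 0]
    - [0, -0.9, 0, 0]
    - [0, -1.0, 0, 0]
    - [0, -1.05, 0, 0]
    - [0, -1.1, 0, 0]

```text
clock: 17.9
eef_pos: [0.582, 0.0081, 0.053]
orientation: [3.137, -0.0, 0.213]
wrist_force: [-2.1, -6.1, 6.2]
width: 0.0205
grasp_force: 59.9
```

```bash
python3 t.py
```

```text
t mm 128.39 x 0.15 Fy -5.55 Fx -3.4 17.9 59.943498373031616
```

Call:
play_rows:
  series:
    - [0, -0.1, 0, 0]
    - [0, -0.2, 0, 0]
    - [0, -0.3, 0, 0]
    - [0, -0.3, 0, 0]

```text
clock: 18.3
eef_pos: [0.581, 0.0125, 0.053]
orientation: [3.14, -0.0, 0.212]
wrist_force: [-2.2, -2.0, 7.6]
width: 0.0208
grasp_force: 59.8
```

```bash
python3 t.py
```

```text
t mm 132.86 x 0.1 Fy -1.44 Fx -2.61 18.3 59.79231655597687
```

Call:
play_rows:
  series:
    - [0, -0.1, 0, 0]
    - [0, -0.2, 0, 0]
    - [0, -0.2, 0, 0]

```text
clock: 18.6
eef_pos: [0.5804, 0.0154, 0.0529]
orientation: [3.141, -0.0, 0.212]
wrist_force: [-2.2, -0.5, 7.9]
width: 0.0203
grasp_force: 59.8
```

```bash
python3 t.py
```

```text
t mm 135.8 x 0.1 Fy -0.0 Fx -2.3 18.6 59.79611098766327
```

The drag has vanished, so the ball is dropping in. I'll probe 1 mm further for the centre.

Call:
play_rows:
  series:
    - [0, -0.05, 0, 0]
    - [0, -0.1, 0, 0]
    - [0, -0.1, 0, 0]
    - [0, -0.1, 0, 0]

```text
clock: 19.0
eef_pos: [0.5801, 0.0164, 0.053]
orientation: [3.141, -0.0, 0.212]
wrist_force: [-1.5, -0.3, 7.2]
width: 0.0207
grasp_force: 59.8
```

```bash
python3 t.py
```

```text
t mm 136.9 x 0.07 Fy 0.04 Fx -1.57 19.0 59.777995347976685
```

Call:
play_rows:
  series:
    - [0, -0.05, 0, 0]
    - [0, -0.1, 0, 0]
    - [0, -0.1, 0, 0]
    - [0, -0.1, 0, 0]

```text
clock: 19.4
eef_pos: [0.58, 0.0171, 0.053]
orientation: [3.14, -0.0, 0.212]
wrist_force: [-1.9, -2.6, 7.1]
width: 0.0209
grasp_force: 59.9
```

```bash
python3 t.py; python3 - <<'E'
from h import *
for n in("top","wrist"):
    c=cal(n); im,d=vision.get_image(n)
    X=np.array([np.cos(.213),np.sin(.213)]);Y=np.array([-X[1],X[0]]);o=np.array([.609,-.1174])+.072*X
    N=np.r_[o+(.155+.1366)*Y,.056]; print(n,proj(c,N))
    hsv=cv2.cvtColor(im,cv2.COLOR_BGR2HSV); m=cv2.inRange(hsv,(10,120,120),(25,255,255))
    pu,pv=proj(c,N)[0].round().astype(int)
    print([(k[4].tolist() if 0 else k) for k in cv2.connectedComponentsWithStats(m)[2][1:].tolist() if abs(k[0]-pu)<40 and abs(k[1]-pv)<40])
E
```

```text
t mm 137.55 x 0.09 Fy -2.11 Fx -2.4 19.4 59.89232540130615
top [[244.69156216 226.64620403]]
[]
wrist [[ -3.02758688 147.66074765]]
[[0, 166, 13, 7, 69]]
```

Resistance returns past 137 mm, so the seat is at about 136.8 mm, in line with the visual estimate. I'll ease back and hand in.

Call:
play_rows:
  series:
    - [0, 0.05, 0, 0]
    - [0, 0.1, 0, 0]
    - [0, 0.1, 0, 0]
    - [0, 0.1, 0, 0]
    - [0, 0.1, 0, 0]
    - [0, 0.1, 0, 0]

```text
clock: 20.1
eef_pos: [0.58, 0.017, 0.053]
orientation: [-3.141, -0.0, 0.212]
wrist_force: [-2.2, 0.6, 7.3]
width: 0.0209
grasp_force: 59.7
```

```bash
python3 t.py; python3 - <<'E'
from h import *
c=cal("side"); im,d=vision.get_image("side"); P=cloud(c,d)
m=(P[...,2]>.09)&(P[...,2]<.112)&(np.hypot(P[...,0]-.504,P[...,1]+.059)<.03); print(m.sum(),np.median(P[m],axis=0) if m.any() else 0)
E
```

```text
t mm 137.51 x 0.06 Fy 1.04 Fx -2.02 20.1 59.70819175243378
166 [ 0.5015054  -0.06277714  0.10130763]
```

```bash
python3 -c "
from workcell import bot
print(bot.job_done())"
```

```text
the job is handed in; nothing more can be done
None
```

Job handed in at about 20 s with no verdict returned: the pin hangs upright in the bracket slot, and the stage is held by its grip with the ball in the notch at about 137 mm of travel; my first grasp closed on air because the fingertips sit about 43 mm further back than stated, so I worked from the camera-measured tip.

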